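# Pin back a sprung belt tensioner beyond its running mark

## Robot

A 6-joint arm with a two-finger parallel gripper is mounted at the origin on a cart in front of the work surface, level with it; the furniture and walls round the work are solid. World frame = base frame: x ahead of the robot, y to its left, z up, the work surface at z = 0. Lengths are in m, angles in rad, forces in N, time in s.
With the tool pointing down it reaches from about 0.3 to 0.775 m from the base axis. Payload 14.6 kg.
Tool frame: the origin (TCP) lies on the centre line of the jaws, within the pads' length; the fingertips stand 14 mm ahead of it and the grasp point (between the pads) lies 5 mm behind it; x points along the fingers, y is the direction in which the jaws open and shut, and the axes are right-handed (so a half turn about x gives the same grasp; the last joint's range is limited). The gripper opens to 94 mm and grips with 3 to 60 N. Pads are 16 mm wide; open, the fingers measure 119 mm over their backs; the gripper's body (75 mm by 177 mm) begins 78 mm behind the grasp point.
Start: joints at [-1.285, 0.3, 1.521, -0, 1.321, -0.067], TCP at [0.19, -0.516, 0.219] pointing down, gripper open.
Joint ranges: [-3.03, 3.03], [-0.79, 2.21], [0.23, 2.52], [-1.04, 4.18], [0, 3.07], [-2.55, 2.55]. Speed limits (rad/s): [2.22, 2.22, 2.57, 3.14, 3.14, 3.14].

## Interface

Orientations are given as [roll, pitch, yaw] about the fixed x, y, z axes, in that order (R = Rz(yaw) Ry(pitch) Rx(roll)).
In Python, from station import * gives the robot as it stands. The module is installed in compiled form; this text tells all that it offers.
- The arm moves only by the shell command python3 -m handwheel 'ROWS' [FORCE]. ROWS is JSON, a list of rows, each a list of 3 entries, a list of its own where there are three numbers: the shift along the tool's x, y, z in mm, then the turn about the tool's x in rad, then the gripper command: -1 is fully open, 1 is shut, values between are in proportion. In form: [[[dx, dy, dz], spin, gripper], ...]. A call has exactly 5 rows; each row is the pose to reach, as a shift and turn from the pose measured when the call began, along the tool's axes at that moment; what a row does not reach only later rows make up. A row lasts 1/10 s, in which the tool goes at most 50 mm and 8.59 degrees, less where a joint would pass 70% of its speed; a pose out of reach is approached as far as the arm can. A call with a gripper value outside its range is refused whole. The fingers move at their own pace and stop on an object; FORCE is the grip in N (left out, the last holds). Time passes only in rows, so rows that repeat a pose let the fingers close, or fill a call up. It gives the time, the measured TCP pose, the force and the opening at its end, in the units of the state.
- get_obs(): the state, without advancing time (a new reading comes with each control period).
- camera(name): name is "scene" or "side" or "wrist"; returns (picture, depth): 480x640x3 uint8, blue, green, red; 480x640 float32, m along the optical axis (not along the pixel's ray), 0 where there is no reading.
- camera_info(name): a dict with "fx", "fy", "cx", "cy" (pixels), "extrinsics" (4x4, takes a point from camera to world coordinates). Camera axes: x right, y down, z forward; pixel columns grow to the right and rows downward; lengths in m; the calibration is good to about 2 mm. A picture is of the moment at which its call begins: read the wrist's pose just before it. camera_info takes no time and is no camera call; for the wrist camera it gives the pose at the moment of the call.
- hand_in(): hands the job in, once; it reports no verdict.
The state is a dict: "time_s": time; "qpos": joint angles; "joint_vel": joint speeds; "tau": joint torques, N m; "ee_pos": TCP position; "eef_rot": TCP orientation; "force": force on the tool from outside, world axes, zero at the start; "moment": the same for the moment, N m; "grip_width": finger opening in m.
Only numpy, scipy, OpenCV 4.12 (cv2) and the standard library are available. Lean on these libraries where they do the work, as an engineer would, in place of code of your own. Each camera call takes 0.05 s, during which the arm holds its last target. There are 200 camera calls.

## Task

Make the belt tensioner ready for fitting: take the yellow-handled locking pin from its stand, put it upright into the eye of the sprung arm while the arm is at rest, and with the pin swing the arm against its spring until the pointer has just passed the red rider on the scale, which marks the running position. From there swing on and feel for the first locking hole beyond the rider, and seat the pin fully home in it so that the arm stays pinned back when you let go. Work gently: do not force the pin, do not let the arm fly back, and leave the other things on the bench alone.

Things in the scene. Friction and masses are not known exactly. Their poses are not given: they have to be found in the camera images.
- tensioner: belt tensioner, fixed to the bench: grey plate 222 x 216 x 14 mm with a round spring housing. Origin: on the pivot axis at bench level; z up. The eye sweeps over the plate's -x side, 30 degrees to either side of the -x axis. White scale strip with black marks every 2 degrees (long every 10) on an arc of radius 138 to 162 mm about the pivot, top 33 mm above the bench
- pivot (a point): the arm's vertical pivot axis, at the height of the arm's upper face (43 mm above the bench); the bolt on it reaches 60 mm. A second limb carries a black ribbed pulley (61 mm across, top 76 mm above the bench) 85 mm from the pivot, turned 150 degrees from the eye; it swings with the arm
- tension_arm (a joint): swing of the dark steel arm about the pivot, rad: 0 at rest on its stop, grows counter-clockwise seen from above, to 1.05. The spring pulls it back to 0 with about 0.22 + 0.45 x angle N m (2 N at the eye at rest, 4 N at 0.6 rad)
- lever_eye (a point): centre of the eye's mouth, 115 mm from the pivot: a vertical hole of 10 mm diameter, chamfered 2 mm, right through the 10 mm thick arm (upper face 43 mm, underside 33 mm above the bench). The lug round it is 30 mm square
- pointer_tip (a point): tip of the yellow pointer on the arm, on the line from the pivot through the eye, 143 mm from the pivot
- red_rider (a point): the running mark: the middle of the red rider clamped on the scale, taken at the pointer tip's radius of 143 mm about the pivot, 36 mm above the bench. It stands 21 to 38 degrees of swing from rest and does not move; the pointer passes just above it. Its -y axis points the way the swing grows
- rider (a joint): place of the red rider in the same measure as the arm's swing, rad. Under the arm a steel block with three holes is clamped: top 30 mm above the bench, 36 mm wide, reaching 19 degrees either way from its middle hole; beside it only the plate at 14 mm. The middle hole is the first beyond the rider: 2 to 11.5 degrees of swing past it, unmeasured; the two others are 14 degrees away from it
- lock_pin: locking pin, upright: steel shank 8 mm in diameter with tapered foot, 26 mm long up to a collar 18 mm across and 4 mm thick; above it a flat yellow handle 12 mm (its x) x 26 mm (its y), from 30 to 66 mm above the foot; 40 to 80 g. Origin: underside of the foot; z up the pin. Fully home, the collar lies on the arm and the foot is 17 mm above the bench
- hole_radius (a point): a point of the plate on the eye's path in mid-swing, 30 mm above the bench (the steel block's top). The block's three vertical holes, 9.4 mm in diameter, chamfered 0.8 mm and 16 mm deep, lie on this radius of 115 mm about the pivot, 14 degrees apart; this point does not tell where along the arc they are
- pin_stand: dark wooden stand 46 (x) x 100 (y) x 36 mm, fixed. Origin: centre of its underside. The locking pin stands in the 9 mm bore 36 mm from the centre towards the stand's -y end, its collar on the stand's top (foot 10 mm above the bench). A steel rod reaches 6 mm above the stand at y = +18 mm and a brass one 12 mm at y = +36 mm
- spanner_0: bystander: combination spanner lying flat, 195 mm; origin: centre of its underside
- nut_m12_0: bystander: steel hexagon nut, 19 mm across flats, 11 mm high; origin: centre of its underside
- bolt_m10: bystander: steel hexagon bolt standing on its head, 57 mm high; origin: centre of its underside
- hex_key: bystander: black hexagon key lying flat, 114 mm long; origin: centre of its underside
- screwdriver_black: bystander: black-handled screwdriver lying flat, 228 mm; origin: centre of its underside
Things that resemble listed ones, but are neither listed nor needed, are in the scene too. There is more than one size of the lock_pin; the one meant has the size given above.

How it is judged:
On the way, in this order (a step that is already met when the one before it is completed fails the run):
1. the pin stands at least 4 mm deep in the eye while the arm is still at rest (horizontal distance between lock_pin and lever_eye below 0.006 m and angle between lock_pin's own z axis and vertical below 0.2 rad and z of lock_pin in the frame of tensioner below 0.039 m and value of joint tension_arm below 0.12 rad), for 0.1 s.
2. the arm has been swung with the pin in its eye until the pointer has passed the red rider, by no more than 13.5 degrees (horizontal distance between lock_pin and lever_eye below 0.006 m and angle between lock_pin's own z axis and vertical below 0.2 rad and y of pointer_tip in the frame of red_rider between -0.0334 and 0 m and z of lock_pin in the frame of tensioner below 0.041 m), for 0.1 s.
At the end, for the whole second after the job is handed in: The pin stands upright (within 0.2 rad) in the eye and in the first hole beyond the rider, its foot less than 20.5 mm above the bench (collar within 3.5 mm of the arm), the arm is held with the pointer tip 0 to 33.4 mm (13.5 degrees) beyond the red rider, and arm and pin are at rest and released (horizontal distance between lock_pin and lever_eye below 0.006 m and angle between lock_pin's own z axis and vertical below 0.2 rad and y of pointer_tip in the frame of red_rider between -0.0334 and 0 m and z of lock_pin in the frame of tensioner below 0.0205 m and linear speed of lock_pin below 0.01 m/s and velocity of joint tension_arm between -0.05 and 0.05 rad/s); the robot touches nothing.
It fails at once if the pin is forced: more than 35 N between pin and tensioner (contact force between lock_pin and tensioner above 35 N).
It fails at once if fingers or robot press on the tensioner itself with more than 15 N (contact force between any of the fingers, the arm and tensioner above 15 N).
It fails at once if the arm flies back (faster than 6 rad/s) (velocity of joint tension_arm below -6 rad/s).
It fails at once if a bystander is moved more than 25 mm (distance of any of spanner_0, nut_m12_0, bolt_m10, hex_key, screwdriver_black from where it was at the start of the episode above 0.025 m).
It also fails if it takes over 64 s, if anything falls off the work surface, if the arm or the gripper's body presses on something with over 40 N, if the wrist force passes 120 N, or if a joint passes its speed limit or range.

## Working session

There is one attempt and no reset: what is moved stays moved. The work goes in short steps, Python scripts to look and compute and a shell command to move; the robot and the scene stay as the last step left them, time stands still between calls to the robot, and variables do not carry over. Pictures are saved under pics/ and viewed, about 8 in all and at most 12, crops included, and the job is handed in when it is done.

```bash
mkdir -p pics
cat > h.py <<'E'
from station import *
import numpy as np, cv2
def pt(info,d,u,v):
    z=d[v,u]; p=np.array([(u-info["cx"])*z/info["fx"],(v-info["cy"])*z/info["fy"],z,1]); return (info["extrinsics"]@p)[:3]
def ray(info,u,v,h):
    E=info["extrinsics"]; r=E[:3,:3]@np.array([(u-info["cx"])/info["fx"],(v-info["cy"])/info["fy"],1]); o=E[:3,3]; return o+r*(h-o[2])/r[2]
E
python3 - <<'E'
from h import *
o=get_obs(); print({k:np.round(v,3) for k,v in o.items()})
for n in("scene","side"):
    i=camera_info(n); p,d=camera(n); cv2.imwrite(f"pics/{n}0.png",p); np.save(f"{n}0.npy",d)
    print(n,np.round(i["extrinsics"],3).tolist(),i["fx"],i["cx"],i["cy"])
E
```

```text
{'time_s': np.float64(0.0), 'qpos': array([-1.285,  0.3  ,  1.522, -0.   ,  1.321, -0.067]), 'joint_vel': array([ 0.001, -0.001, -0.001, -0.001, -0.   , -0.001]), 'tau': array([ 3.0000e-03, -5.3180e+01, -3.5274e+01,  7.1000e-02,  2.4000e-02,
       -0.0000e+00]), 'ee_pos': array([ 0.19 , -0.516,  0.219]), 'eef_rot': array([-1.629,  1.57 ,  1.865]), 'force': array([-0.108,  0.444, -0.515]), 'moment': array([ 0.039, -0.047,  0.031]), 'grip_width': np.float64(0.094)}
scene [[-0.401, -0.655, 0.64, -0.25], [-0.916, 0.291, -0.276, 0.299], [-0.005, -0.697, -0.717, 0.993], [0.0, 0.0, 0.0, 1.0]] 547.7135695736717 313.22392435170764 244.03317723424195
side [[0.874, -0.275, 0.401, 0.085], [-0.486, -0.48, 0.731, -0.893], [-0.009, -0.833, -0.553, 0.694], [0.0, 0.0, 0.0, 1.0]] 459.69138522430256 318.04577091194125 244.24488628322467
```

View pics/scene0.png

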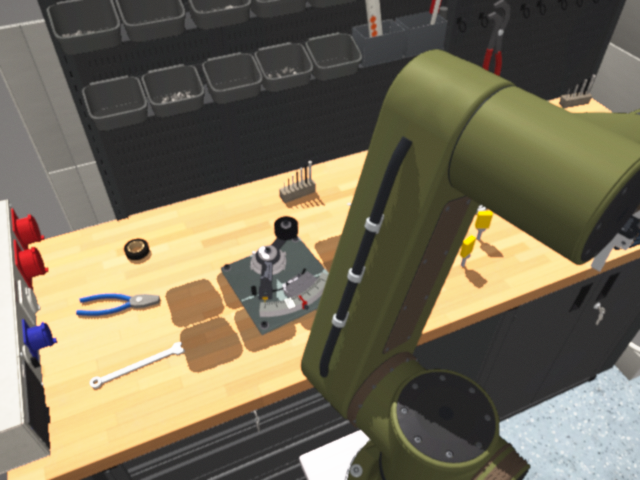

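View pics/side0.png

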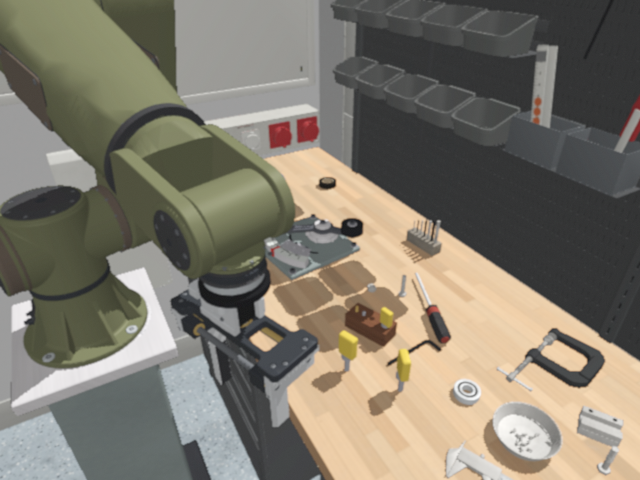

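Side view: stand at (370,322) holding a yellow-handled pin (387,318). Two loose decoy pins stand at (348,348) and (403,370). The tensioner is at (315,245). Scene view: pivot bolt (266,252), pulley (286,227), eye and pointer about (265,296), red rider (303,300).

Run:
```python
from h import *
for n in("side","scene"):
    i=camera_info(n); p=cv2.imread(f"pics/{n}0.png"); d=np.load(f"{n}0.npy"); h=cv2.cvtColor(p,cv2.COLOR_BGR2HSV)
    for c,lo,hi in(("yel",(20,130,120),(34,255,255)),("red",(0,170,90),(6,255,255)),("brown",(3,120,30),(14,255,130))):
        m=cv2.inRange(h,lo,hi); k,l,s,ce=cv2.connectedComponentsWithStats(m)
        for j in range(1,k):
            if s[j,4]>(12 if c!="brown" else 150):
                ys,xs=np.where(l==j); P=np.array([pt(i,d,x,y) for x,y in zip(xs,ys)]); print(n,c,s[j].tolist(),np.round(np.median(P,0),3),"zmax",P[:,2].max().round(3),np.round(P.min(0),3),np.round(P.max(0),3))
i=camera_info("scene");d=np.load("scene0.npy")
for u,v in((266,252),(286,224),(265,296),(303,300),(264,285)): print(u,v,np.round(pt(i,d,u,v),3))
p=cv2.imread("pics/side0.png")[280:400,320:460]; q=cv2.imread("pics/scene0.png")[205:345,210:350]
cv2.imwrite("pics/c1.png",np.hstack([cv2.resize(p,(400,343),interpolation=2),cv2.resize(q,(343,343),interpolation=2)]))
```

```text
side yel [380, 307, 13, 21, 202] [ 0.533 -0.355  0.061] zmax 0.694 [ 0.085 -0.893 -0.003] [ 0.6   -0.272  0.694]
side yel [339, 331, 19, 28, 412] [ 0.419 -0.391  0.076] zmax 0.694 [ 0.085 -0.893 -0.006] [ 0.489 -0.288  0.694]
side yel [397, 349, 14, 32, 330] [ 0.478 -0.483  0.079] zmax 0.092 [ 0.47  -0.494  0.004] [ 0.553 -0.41   0.092]
side brown [346, 304, 50, 42, 869] [ 0.511 -0.324  0.028] zmax 0.694 [ 0.085 -0.893  0.001] [ 0.556 -0.267  0.694]
scene yel [474, 209, 20, 20, 299] [ 0.478 -0.469  0.074] zmax 0.59 [ 0.077 -0.57  -0.003] [ 0.565 -0.053  0.59 ]
scene yel [459, 235, 18, 23, 258] [ 0.416 -0.377  0.078] zmax 0.993 [-0.25  -0.47  -0.005] [0.505 0.299 0.993]
scene yel [263, 297, 5, 4, 15] [0.491 0.098 0.042] zmax 0.046 [0.481 0.092 0.013] [0.507 0.102 0.046]
scene red [483, 50, 10, 20, 104] [ 0.886 -0.73   0.245] zmax 0.274 [ 0.876 -0.74   0.212] [ 0.895 -0.723  0.274]
scene red [495, 52, 7, 23, 102] [ 0.879 -0.77   0.225] zmax 0.993 [-0.25  -0.781  0.193] [0.889 0.299 0.993]
scene red [12, 209, 25, 34, 250] [0.826 0.548 0.145] zmax 0.993 [-0.25   0.299  0.07 ] [0.948 0.561 0.993]
scene red [20, 229, 28, 58, 243] [0.719 0.529 0.113] zmax 0.159 [0.682 0.519 0.054] [0.847 0.562 0.159]
scene red [15, 247, 14, 23, 119] [0.715 0.555 0.147] zmax 0.163 [0.681 0.539 0.137] [0.761 0.561 0.163]
scene red [28, 264, 7, 6, 17] [0.7   0.539 0.134] zmax 0.993 [-0.25   0.299  0.126] [0.705 0.545 0.993]
scene red [303, 301, 3, 7, 13] [0.447 0.023 0.034] zmax 0.04 [0.444 0.018 0.02 ] [0.452 0.025 0.04 ]
scene brown [417, 302, 109, 44, 160] [ 0.289 -0.33  -0.037] zmax -0.03 [ 0.287 -0.479 -0.045] [ 0.292 -0.183 -0.03 ]
scene brown [54, 382, 259, 98, 1944] [ 0.289  0.383 -0.022] zmax 0.993 [-0.25   0.071 -0.045] [0.293 0.577 0.993]
266 252 [0.606 0.051 0.057]
286 224 [ 0.655 -0.02   0.077]
265 296 [0.493 0.096 0.044]
303 300 [0.456 0.02  0.034]
264 285 [0.523 0.087 0.045]
```

View pics/c1.png

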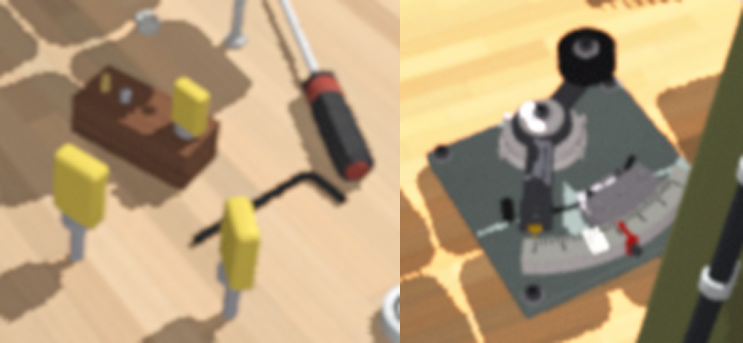

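The crop shows the pin in the stand at (190,105). The arm rests at the eye (535,225), with the rider at (628,238). Next I'll convert these to tool axes and move above the pin.

```bash
cat >> h.py <<'E'
from scipy.spatial.transform import Rotation as Ro
def R(): return Ro.from_euler("xyz",get_obs()["eef_rot"]).as_matrix()
def to(x,y,z,yaw=None):
    o=get_obs(); r=R(); print("t",o["time_s"],"tcp",np.round(o["ee_pos"],4),"jaw dir deg",np.degrees(np.arctan2(r[1,1],r[0,1])).round(1),"tilt",np.degrees(np.arccos(-r[2,0])).round(2),"w",o["grip_width"].round(4),"F",np.round(o["force"],2),"q6",o["qpos"][5].round(2))
    print("mm tool:",np.round(1000*r.T@(np.array([x,y,z])-o["ee_pos"]),1))
E
python3 -c "
from h import *
print(R().round(3)); to(.47,-.36,.25)"
```

```text
[[-0.     0.346 -0.938]
 [ 0.001 -0.938 -0.346]
 [-1.    -0.001 -0.   ]]Traceback (most recent call last):
  File "<string>", line 3, in <module>
    print(R().round(3)); to(.47,-.36,.25)
                         ~~^^^^^^^^^^^^^^
  File "h.py", line 10, in to
    o=get_obs(); r=R(); print("t",o["time_s"],"tcp",np.round(o["ee_pos"],4),"jaw dir deg",np.degrees(np.arctan2(r[1,1],r[0,1])).round(1),"tilt",np.degrees(np.arccos(-r[2,0])).round(2),"w",o["grip_width"].round(4),"F",np.round(o["force"],2),"q6",o["qpos"][5].round(2))
                                                                                                                                                                                            ^^^^^^^^^^^^^^^^^^^^^
AttributeError: 'float' object has no attribute 'round'
```

```bash
sed -i 's/o\["grip_width"\].round(4)/round(float(o["grip_width"]),4)/; s/o\["qpos"\]\[5\].round(2)/round(float(o["qpos"][5]),2)/' h.py
python3 -m handwheel '[[[-5,-8,-50],0,-1],[[-10,-16,-100],0,-1],[[-15,-24,-150],0,-1],[[-20,-32,-200],0,-1],[[-30,-40,-250],0,-1]]' 25
python3 -m handwheel '[[[0,-5,-35],0,-1],[[0,-9,-70],0,-1],[[0,-9,-70],0,-1],[[0,-9,-70],0,-1],[[0,-9,-70],0,-1]]'
python3 - <<'E'
from h import *
to(.533,-.355,.25)
i=camera_info("wrist"); p,d=camera("wrist"); cv2.imwrite("pics/w1.png",p); np.save("w1.npy",d)
print(np.round(i["extrinsics"],3).tolist(),i["fx"],i["cx"],i["cy"])
np.save("w1E.npy",i["extrinsics"])
E
```

```text
time_s: 0.6
ee_pos: [0.4077, -0.393, 0.2476]
eef_rot: [-1.37, 1.569, 2.124]
force: [0.1, -0.7, 0.1]
grip_width: 0.0938
time_s: 1.1
ee_pos: [0.4696, -0.3608, 0.2474]
eef_rot: [-1.274, 1.568, 2.22]
force: [-0.5, -0.0, 0.4]
grip_width: 0.0941
t 1.1 tcp [ 0.4696 -0.3608  0.2474] jaw dir deg -69.8 tilt 0.16 w 0.0941 F [-0.48 -0.02  0.37] q6 0.5
mm tool: [ -2.6  16.4 -61.5]
[[0.345, -0.899, -0.27, 0.549], [-0.939, -0.331, -0.097, -0.332], [-0.002, 0.287, -0.958, 0.411], [0.0, 0.0, 0.0, 1.0]] 385.344519513161 318.1953077975806 239.3268876547624
```

View pics/w1.png

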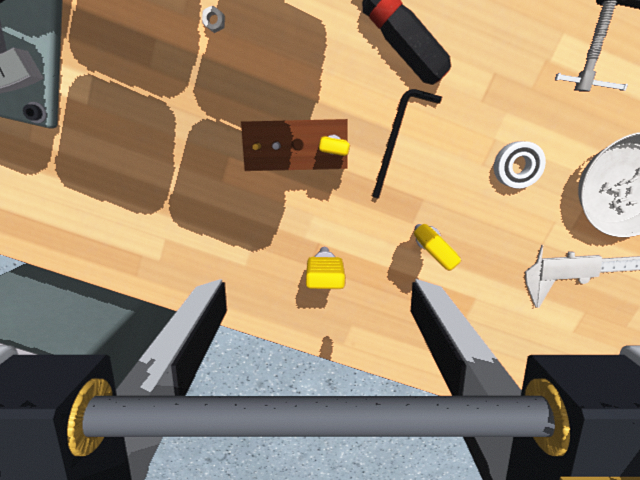

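The wrist view shows the pin in the stand at (335,145), with its flat handle lying along image x. The decoys are at (325,270) and (440,245). Next I'll measure the handle's top face.

Run:
```python
from h import *
i=camera_info("wrist"); i["extrinsics"]=np.load("w1E.npy"); p=cv2.imread("pics/w1.png"); d=np.load("w1.npy"); h=cv2.cvtColor(p,cv2.COLOR_BGR2HSV)
m=cv2.inRange(h,(20,130,120),(34,255,255)); m[200:]=0; k,l,s,c=cv2.connectedComponentsWithStats(m)
j=1+np.argmax(s[1:,4]); ys,xs=np.where(l==j); P=np.array([pt(i,d,x,y) for x,y in zip(xs,ys)])
print(s[j],"z pct",np.percentile(P[:,2],[5,25,50,75,95]))
T=P[P[:,2]>.070]; zt=np.median(T[:,2]); print(len(T),zt)
W=np.array([ray(i,x,y,.076)[:2] for (x,y),z in zip(zip(xs,ys),P[:,2]) if z>.070])
r=cv2.minAreaRect((W*1000).astype(np.float32)); b=cv2.boxPoints(r); print(r,b.round(1).tolist())
for u,v in((242,122),(347,120),(348,170),(245,170)): print(np.round(ray(i,u,v,.036 if v<150 else .036),3))
```

```text
[319 136  31  20 447] z pct [0.06110518 0.07333909 0.07423801 0.07478579 0.07566927]
407 0.07434780324558832
((536.3585205078125, -350.4550476074219), (11.636457443237305, 25.19404411315918), 10.499393463134766) [[528.2999877929688, -339.1000061035156], [532.9000244140625, -363.8999938964844], [544.4000244140625, -361.79998779296875], [539.7999877929688, -337.0]]
[ 0.526 -0.264  0.036]
[ 0.561 -0.355  0.036]
[ 0.519 -0.373  0.036]
[ 0.484 -0.28   0.036]
```

```bash
python3 -m handwheel '[[[0,3,-20],-0.14,-1],[[0,6,-40],-0.28,-1],[[0,13,-66],-0.42,-1],[[0,13,-66],-0.56,-1],[[0,13,-66],-0.70,-1]]' 25
python3 -m handwheel '[[[0,0,0],-0.14,-0.4],[[0,0,0],-0.28,-0.4],[[0,0,0],-0.42,-0.4],[[0,0,0],-0.56,-0.4],[[0,0,0],-0.70,-0.4]]'
python3 - <<'E'
from h import *
to(.5364,-.3505,.056)
E
```

```text
time_s: 1.65
ee_pos: [0.5356, -0.351, 0.2472]
eef_rot: [-1.946, 1.568, 2.253]
force: [-0.5, -0.2, -0.2]
grip_width: 0.0941
time_s: 2.15
ee_pos: [0.5348, -0.3518, 0.2473]
eef_rot: [-2.635, 1.568, 2.268]
force: [0.3, 0.3, -0.1]
grip_width: 0.066
t 2.15 tcp [ 0.5348 -0.3518  0.2473] jaw dir deg 10.9 tilt 0.16 w 0.066 F [ 0.29  0.25 -0.09] q6 -0.83
mm tool: [191.3   2.1  -0.5]
```

```bash
python3 -m handwheel '[[[45,0,0],0,-0.4],[[90,2,0],0,-0.4],[[130,2,0],0,-0.4],[[155,2,-0.5],0,-0.4],[[165,2,-0.5],0,-0.4]]'
python3 - <<'E'
from h import *
to(.5364,-.3505,.056)
i=camera_info("wrist"); p,d=camera("wrist"); cv2.imwrite("pics/w2.png",p); h=cv2.cvtColor(p,cv2.COLOR_BGR2HSV)
m=cv2.inRange(h,(20,130,120),(34,255,255)); k,l,s,c=cv2.connectedComponentsWithStats(m)
for j in range(1,k):
  if s[j,4]>200:
    ys,xs=np.where(l==j); P=np.array([pt(i,d,x,y) for x,y in zip(xs,ys)]); q=P[:,2]>.070
    if q.sum()<50: print(s[j]); continue
    W=np.array([ray(i,x,y,.076)[:2] for x,y in zip(xs[q],ys[q])]); print(s[j],np.median(P[q],0),cv2.minAreaRect((W*1000).astype(np.float32)))
E
```

```text
time_s: 2.65
ee_pos: [0.5347, -0.3507, 0.0797]
eef_rot: [-2.492, 1.564, 2.409]
force: [0.6, 0.8, 0.8]
grip_width: 0.0657
t 2.65 tcp [ 0.5347 -0.3507  0.0797] jaw dir deg 10.8 tilt 0.37 w 0.0657 F [0.62 0.77 0.85] q6 -0.83
mm tool: [23.7  1.8  0.2]
[ 308  258   26   69 1629] [ 0.5359282  -0.34830912  0.0743289 ] ((535.3761596679688, -344.6849060058594), (11.354609489440918, 32.56714630126953), 10.444680213928223)
[  40  271   96   97 5430] [ 0.42619095 -0.37710141  0.08658449] ((425.7350769042969, -380.2360534667969), (49.23046112060547, 37.18111038208008), 29.15620231628418)
[484 389  13  67 320] [ 0.56401941 -0.3177974   0.18196758] ((636.8829956054688, -399.5072937011719), (5.98538064956665, 42.8597297668457), 18.49275779724121)
[141 390  13  66 308] [ 0.4971631  -0.33051201  0.18230865] ((458.7734680175781, -434.553466796875), (6.0461626052856445, 42.558650970458984), 3.1810219287872314)
[195 437  31  43 786] [ 0.49315217 -0.45741338  0.07707496] ((494.01495361328125, -452.9952392578125), (30.289762496948242, 10.059455871582031), 81.40057373046875)
```

```bash
python3 -m handwheel '[[[12,1,0],0,-0.4],[[23.5,1,0],0,-0.4],[[23.5,1,0],0,-0.4],[[23.5,1,0],0,0.3],[[23.5,1,0],0,1]]' 25
python3 -m handwheel '[[[0,0,0],0,1],[[0,0,0],0,1],[[0,0,0],0,1],[[0,0,0],0,1],[[0,0,0],0,1]]' 30
python3 -c "
from h import *
to(.5364,-.3505,.16)"
```

```text
time_s: 3.2
ee_pos: [0.5362, -0.3507, 0.0571]
eef_rot: [-2.525, 1.566, 2.377]
force: [0.2, 0.2, 1.1]
grip_width: 0.0531
time_s: 3.7
ee_pos: [0.5362, -0.3506, 0.057]
eef_rot: [-2.522, 1.566, 2.379]
force: [-1.0, 0.0, -0.1]
grip_width: 0.0134
t 3.7 tcp [ 0.5362 -0.3506  0.057 ] jaw dir deg 10.8 tilt 0.29 w 0.0134 F [-0.95  0.02 -0.13] q6 -0.83
mm tool: [-1.03e+02 -1.00e-01 -5.00e-01]
```

```bash
python3 -m handwheel '[[[0,0,0],0,1],[[-10,0,0],0,1],[[-30,0,0],0,1],[[-70,0,0],0,1],[[-110,0,0],0,1]]' 30
python3 -c "
from h import *
to(.47,.06,.20)
q=get_obs()['qpos']; print(q)
p,d=camera('wrist'); cv2.imwrite('pics/w3.png',p[150:])"
```

```text
time_s: 4.2
ee_pos: [0.5363, -0.3509, 0.1687]
eef_rot: [-2.5, 1.565, 2.401]
force: [1.3, -0.4, -0.4]
grip_width: 0.0118
t 4.2 tcp [ 0.5363 -0.3509  0.1687] jaw dir deg 10.8 tilt 0.33 w 0.0118 F [ 1.33 -0.43 -0.43] q6 -0.83
mm tool: [ -29.4   12.  -416.1]
[-6.36747338e-01  5.47078275e-01  1.29214765e+00  6.19394207e-04
  1.30813363e+00 -8.25897504e-01]
```

View pics/w3.png

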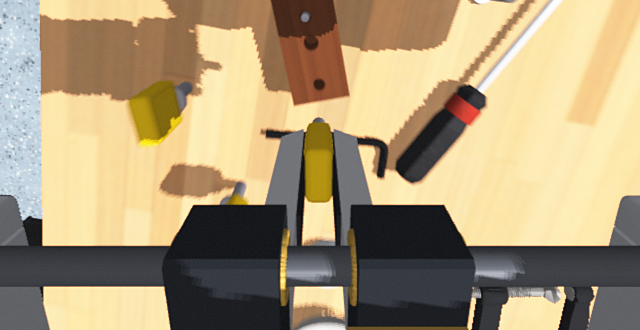

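The pin is held and the bore is empty. Next is the move toward the tensioner, turning the jaws to about 85 degrees.

```bash
python3 -m handwheel '[[[-6,-9,-45],-0.14,1],[[-12,-18,-90],-0.28,1],[[-18,-27,-135],-0.42,1],[[-24,-36,-180],-0.56,1],[[-30,-44,-225],-0.70,1]]' 30
python3 -c "
from h import *
to(.40,-.02,.20)"
```

```text
time_s: 4.75
ee_pos: [0.4516, -0.138, 0.2067]
eef_rot: [0.212, 1.565, -0.464]
force: [0.9, 0.1, -0.5]
grip_width: 0.0119
t 4.75 tcp [ 0.4516 -0.138   0.2067] jaw dir deg 51.3 tilt 0.31 w 0.0119 F [ 0.93  0.14 -0.55] q6 -1.27
mm tool: [   6.2   59.7 -114.1]
```

```bash
python3 -m handwheel '[[[0,18,-34],-0.14,1],[[0,36,-68],-0.28,1],[[0,54,-102],-0.42,1],[[0,60,-114],-0.56,1],[[0,60,-114],-0.60,1]]' 30
python3 - <<'E'
from h import *
to(.40,-.02,.20)
i=camera_info("wrist"); p,d=camera("wrist"); cv2.imwrite("pics/w4.png",p); np.save("w4.npy",d); np.save("w4E.npy",i["extrinsics"])
print(np.round(i["extrinsics"],3).tolist())
E
```

```text
time_s: 5.25
ee_pos: [0.3996, -0.0183, 0.207]
eef_rot: [-0.301, 1.564, -0.369]
force: [0.3, -0.3, -0.6]
grip_width: 0.0116
t 5.25 tcp [ 0.3996 -0.0183  0.207 ] jaw dir deg 86.1 tilt 0.38 w 0.0116 F [ 0.31 -0.28 -0.59] q6 -1.64
mm tool: [ 7.  -1.7  0.4]
[[0.069, 0.954, 0.292, 0.316], [0.998, -0.065, -0.023, -0.012], [-0.003, 0.292, -0.956, 0.37], [0.0, 0.0, 0.0, 1.0]]
```

View pics/w4.png

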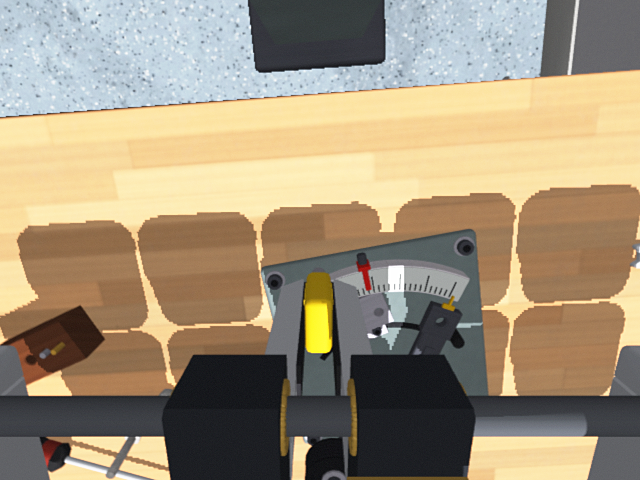

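The wrist view shows the eye at (441,321), the pointer tip (452,299) and the red rider (365,275), with the steel block around (377,315). I'll measure these and enlarge that area.

Run:
```python
from h import *
i=camera_info("wrist"); i["extrinsics"]=np.load("w4E.npy"); p=cv2.imread("pics/w4.png"); d=np.load("w4.npy"); h=cv2.cvtColor(p,cv2.COLOR_BGR2HSV)
m=cv2.inRange(h,(20,130,120),(34,255,255)); m[:, :400]=0; m[:290]=0
k,l,s,c=cv2.connectedComponentsWithStats(m)
for j in range(1,k):
    if s[j,4]>8: print("yel",s[j],c[j],np.round(ray(i,*c[j],.040),4),np.round(pt(i,d,*np.round(c[j]).astype(int)),4))
m=cv2.inRange(h,(0,150,90),(6,255,255))|cv2.inRange(h,(174,150,90),(180,255,255)); m[:240]=0;m[310:]=0; k,l,s,c=cv2.connectedComponentsWithStats(m)
for j in range(1,k):
    if s[j,4]>8: print("red",s[j],c[j],np.round(ray(i,*c[j],.036),4),np.round(pt(i,d,*np.round(c[j]).astype(int)),4))
print("eye",ray(i,441,321,.043).round(4),pt(i,d,436,330).round(4))
print("plate screws",ray(i,275,282,.014).round(4),ray(i,465,247,.014).round(4))
for u,v in((377,312),(377,331)): print(ray(i,u,v,.03).round(4),pt(i,d,u,v).round(4))
cv2.imwrite("pics/c4.png",cv2.resize(p[225:375,330:500],None,fx=4,fy=4,interpolation=cv2.INTER_CUBIC))
```

```text
yel [442 296  13  15  88] [448.93181818 304.68181818] [0.489  0.0989 0.04  ] [0.4892 0.0989 0.0402]
red [356 261  15  30 188] [364.90957447 273.68085106] [0.4538 0.0212 0.036 ] [0.4552 0.0215 0.0335]
eye [0.504  0.0909 0.043 ] [0.514  0.0867 0.0419]
plate screws [ 0.4658 -0.0667  0.014 ] [0.4416 0.1213 0.014 ]
[0.4974 0.0323 0.03  ] [0.5037 0.0338 0.0182]
[0.5184 0.0317 0.03  ] [0.5223 0.0326 0.0235]
```

View pics/c4.png

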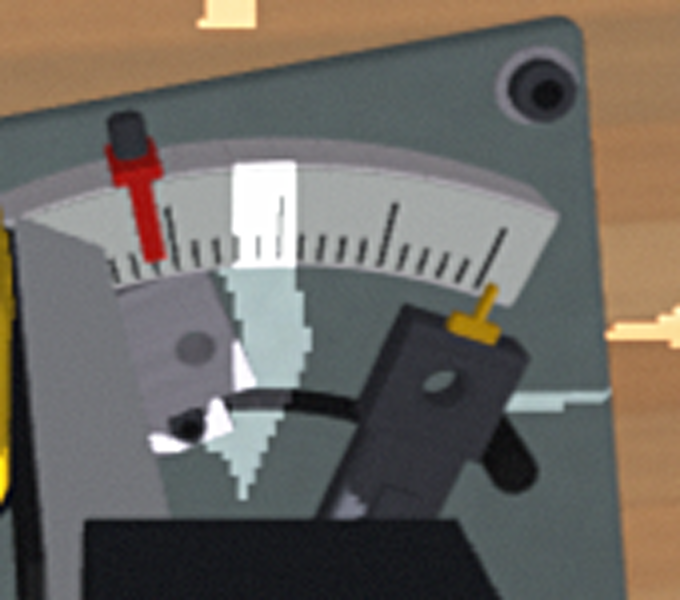

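```bash
python3 -m handwheel '[[[0,40,33],0,1],[[20,75,65],0,1],[[60,105,88],0,1],[[90,116,97],0,1],[[90,116,97],0,1]]' 30
python3 - <<'E'
from h import *
to(.504,.0909,.115)
i=camera_info("wrist"); p,d=camera("wrist"); cv2.imwrite("pics/w5.png",p); np.save("w5.npy",d); np.save("w5E.npy",i["extrinsics"])
cv2.imwrite("pics/w5v.png",cv2.resize(p[:400,:430],None,fx=1.5,fy=1.5,interpolation=cv2.INTER_CUBIC))
s,_=camera("side"); cv2.imwrite("pics/s5.png",s)
E
```

```text
time_s: 5.8
ee_pos: [0.5043, 0.0908, 0.1128]
eef_rot: [-1.791, 1.567, -1.86]
force: [0.3, 0.3, -0.2]
grip_width: 0.012
t 5.8 tcp [0.5043 0.0908 0.1128] jaw dir deg 86.0 tilt 0.19 w 0.012 F [ 0.29  0.25 -0.22] q6 -1.39
mm tool: [-2.2  0.1 -0.4]
```

View pics/w5v.png

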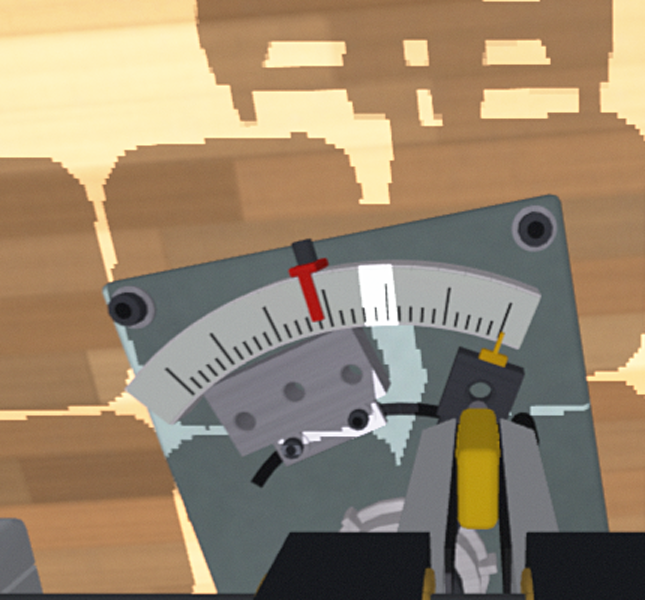

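The view shows the eye at (480,392), the rider at (312,295) and the three block holes at (352,373), (294,391) and (245,420), all at 1.5x scale. I'll fit the pivot from them.

Run:
```python
from h import *
from scipy.optimize import least_squares
i=camera_info("wrist"); i["extrinsics"]=np.load("w5E.npy"); p=cv2.imread("pics/w5.png"); g=cv2.cvtColor(p,cv2.COLOR_BGR2GRAY)
def cen(u,v,r=9):
    x0,y0=int(u)-r,int(v)-r; w=g[y0:y0+2*r+1,x0:x0+2*r+1]; bg=np.median(w); return u,v,w.min(),bg
def hole(u,v,dark,r=10):
    x0,y0=int(u)-r,int(v)-r; w=g[y0:y0+2*r+1,x0:x0+2*r+1].astype(float); w=cv2.GaussianBlur(w,(3,3),0)
    t=(np.median(w)+w[r-1:r+2,r-1:r+2].mean())/2; m=((w<t) if dark else (w>t)).astype(np.uint8); k,l,s,c=cv2.connectedComponentsWithStats(m); j=l[r,r]; return c[j]+[x0,y0],s[j]
px=[(235,249),(196,261),(163,280)]; H=[]
for q in px: c,s=hole(*q,True); H.append(ray(i,*c,.03)[:2]); print(c,s,H[-1].round(4))
c,s=hole(320,261,False,8); e=ray(i,*c,.043)[:2]; print("eye",c,s,e.round(4))
A=np.array(H+[e]); f=least_squares(lambda P:np.hypot(*(A-P).T)-.115,[.61,.05]); P=f.x; print("pivot",P.round(4),"res mm",(f.fun*1000).round(2))
ang=lambda q:np.degrees(np.arctan2(P[1]-q[1],P[0]-q[0]))
r=ray(i,317/1.5,318/1.5,.036)[:2]; rb=ray(i,304/1.5,275/1.5,.036)[:2]
for n,q in zip(("h1","h2","h3","eye","rid_tip","rid_base"),[*A,r,rb]): print(n,q.round(4),(ang(q)-ang(e)).round(2),np.hypot(*(q-P)).round(4))
m=cv2.inRange(cv2.cvtColor(p,cv2.COLOR_BGR2HSV),(20,130,120),(34,255,255)); m[243:]=0; ys,xs=np.where(m>0); print("ptr",[ (ang(ray(i,x,y,.04))-ang(e)).round(1) for x,y in [(xs[ys==y].mean(),y) for y in np.unique(ys)]])
np.save("P.npy",P); to(*e,.09)
```

```text
[233.61073826 249.14765101] [  2   4  14  13 149] [0.4978 0.0338]
[195.41258741 260.8951049 ] [  3   4  14  13 143] [0.5043 0.0067]
[162.76865672 280.36567164] [  3   5  14  12 134] [ 0.517  -0.0181]
eye [319.67391304 259.5       ] [ 2  2 13 10 92] [0.5044 0.0915]
pivot [0.6114 0.0483] res mm [-0.47 -0.18  0.42  0.31]
h1 [0.4978 0.0338] 29.27 0.1145
h2 [0.5043 0.0067] 43.23 0.1148
h3 [ 0.517  -0.0181] 57.13 0.1154
eye [0.5044 0.0915] 0.0 0.1153
rid_tip [0.4701 0.0244] 31.6 0.1432
rid_base [0.4516 0.0217] 31.44 0.162
ptr [np.float64(-0.4), np.float64(-0.5), np.float64(-0.5), np.float64(-0.6), np.float64(-0.5), np.float64(-0.6), np.float64(-0.4), np.float64(-0.5), np.float64(-0.5), np.float64(-0.6), np.float64(-0.5), np.float64(-0.0), np.float64(0.5), np.float64(0.6), np.float64(0.4), np.float64(0.1), np.float64(-0.4), np.float64(-0.4), np.float64(-0.6), np.float64(-1.1), np.float64(-1.6), np.float64(-2.0)]
t 5.9 tcp [0.5053 0.0895 0.1175] jaw dir deg 86.0 tilt 0.35 w 0.0119 F [ 0.18 -0.69 -1.21] q6 -1.39
mm tool: [27.5  2.  -1.2]
```

```bash
python3 -m handwheel '[[[10,2,-1],0,1],[[20,2,-1],0,1],[[24,2,-1],0,1],[[24,2,-1],0,1],[[24,2,-1],0,1]]' 30
python3 -c "
from h import *
to(.5044,.0915,.081)"
python3 - <<'E'
from h import *
s,_=camera("side"); w,_=camera("wrist"); cv2.imwrite("pics/c6.png",np.hstack([cv2.resize(s[200:280,260:360],(400,320),interpolation=2),cv2.resize(w[200:360,240:400],(320,320),interpolation=2)]))
to(.5044,.0915,.081)
E
```

```text
time_s: 6.4
ee_pos: [0.5047, 0.0914, 0.0938]
eef_rot: [-0.366, 1.564, -0.437]
force: [0.8, 0.1, -0.5]
grip_width: 0.0118
t 6.4 tcp [0.5047 0.0914 0.0938] jaw dir deg 86.0 tilt 0.37 w 0.0118 F [ 0.79  0.08 -0.48] q6 -1.39
mm tool: [12.8  0.1 -0.4]
t 6.5 tcp [0.5048 0.0915 0.0939] jaw dir deg 86.0 tilt 0.38 w 0.0121 F [ 0.03  0.47 -0.75] q6 -1.39
mm tool: [12.9  0.  -0.5]
```

View pics/c6.png

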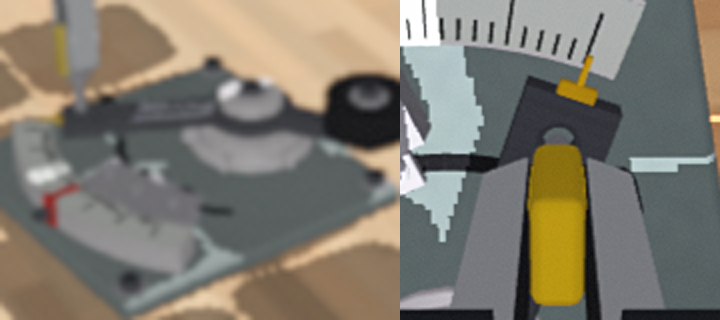

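The pin's foot stands just above the eye, lined up in both views. I'll lower it.

```bash
python3 -m handwheel '[[[2,0,0],0,1],[[4,0,-0.5],0,1],[[6,0,-0.5],0,1],[[7,0,-0.5],0,1],[[7,0,-0.5],0,1]]' 30
python3 -c "
from h import *
to(.5044,.0915,.081)"
```

```text
time_s: 7.0
ee_pos: [0.5046, 0.0915, 0.0869]
eef_rot: [-0.303, 1.564, -0.373]
force: [4.0, -0.2, -2.8]
grip_width: 0.0116
t 7.0 tcp [0.5046 0.0915 0.0869] jaw dir deg 86.0 tilt 0.42 w 0.0116 F [ 4.04 -0.15 -2.81] q6 -1.39
mm tool: [ 5.9 -0.  -0.3]
```

```bash
python3 -m handwheel '[[[0,0,0.7],0,1],[[0,0,1],0,1],[[0,0,1],0,1],[[2,0,1],0,1],[[2,0,1],0,1]]' 30
python3 -c "
from h import *
to(.5044,.0915,.081)"
```

```text
time_s: 7.5
ee_pos: [0.5054, 0.0914, 0.0846]
eef_rot: [-0.351, 1.564, -0.421]
force: [0.9, -0.0, -1.0]
grip_width: 0.0119
t 7.5 tcp [0.5054 0.0914 0.0846] jaw dir deg 86.0 tilt 0.38 w 0.0119 F [ 0.94 -0.01 -0.99] q6 -1.39
mm tool: [ 3.5  0.1 -1. ]
```

```bash
python3 -m handwheel '[[[1.5,0,0.2],0,1],[[3,0,0.2],0,1],[[3,0,0.2],0,1],[[3,0,0.2],0,1],[[3,0,0.2],0,1]]' 30
cat > arc.py <<'E'
from h import *
import sys
P=np.array([.6122,.0483]); e=np.array([.5055,.0914]); rad=.115; a0=np.arctan2(*(e-P)[::-1])
o=get_obs(); r=R(); t=o["ee_pos"][:2]-P; a=np.degrees((np.arctan2(t[1],t[0])-a0+np.pi)%(2*np.pi)-np.pi); print("swing",a.round(2),"rad",np.hypot(*t).round(4))
F=o["force"]; u=t/np.hypot(*t); print("Frad",(F[:2]@u).round(2),"Ftan(ccw)",(F[1]*u[0]-F[0]*u[1]).round(2))
to(*o["ee_pos"])
z=float(sys.argv[1])
for s in sys.argv[2:]:
    b=a0+np.radians(float(s)); T=np.array([*(P+rad*np.array([np.cos(b),np.sin(b)])),z]); print(s,np.round(1000*r.T@(T-o["ee_pos"]),1))
E
python3 arc.py .0815 2 4 7 10 13 16 20 24
```

```text
time_s: 8.0
ee_pos: [0.5057, 0.0914, 0.0816]
eef_rot: [-0.344, 1.564, -0.414]
force: [0.8, -0.9, -0.4]
grip_width: 0.0116
swing -0.01 rad 0.1149
Frad -1.09 Ftan(ccw) 0.57
t 8.0 tcp [0.5057 0.0914 0.0816] jaw dir deg 86.0 tilt 0.39 w 0.0116 F [ 0.8  -0.94 -0.43] q6 -1.39
mm tool: [0. 0. 0.]
2 [ 0.1 -3.8 -1.3]
4 [ 0.1 -7.7 -2.3]
7 [  0.1 -13.6  -3.6]
10 [  0.1 -19.5  -4.6]
13 [  0.1 -25.5  -5.3]
16 [  0.2 -31.5  -5.6]
20 [  0.2 -39.6  -5.6]
24 [  0.2 -47.6  -5.1]
```

Step 1 is satisfied (foot at about 34.5 mm). Now I'll swing the arm along the arc.

```bash
python3 -m handwheel '[[[0,-3.8,-1.3],0,1],[[0,-7.7,-2.3],0,1],[[0,-13.6,-3.6],0,1],[[0,-19.5,-4.6],0,1],[[0,-19.5,-4.6],0,1]]' 40
python3 arc.py .0815 12 15 18 21 24
```

```text
time_s: 8.5
ee_pos: [0.4996, 0.0715, 0.0818]
eef_rot: [-0.332, 1.564, -0.404]
force: [2.0, 1.9, -0.3]
grip_width: 0.0118
swing 10.34 rad 0.115
Frad -1.55 Ftan(ccw) -2.21
t 8.5 tcp [0.4996 0.0715 0.0818] jaw dir deg 85.9 tilt 0.39 w 0.0118 F [ 1.97  1.85 -0.32] q6 -1.43
mm tool: [0. 0. 0.]
12 [ 0.3 -3.3 -0.4]
15 [ 0.3 -9.3 -0.9]
18 [  0.3 -15.3  -1. ]
21 [  0.3 -21.4  -0.9]
24 [  0.3 -27.4  -0.4]
```

```bash
python3 -m handwheel '[[[0,-3.3,-0.4],0,1],[[0,-9.3,-0.9],0,1],[[0,-15.3,-1],0,1],[[0,-21.4,-0.9],0,1],[[0,-27.4,-0.4],0,1]]' 40
python3 arc.py .0815 26 28 30 32 34 36
```

```text
time_s: 9.0
ee_pos: [0.4972, 0.0438, 0.0818]
eef_rot: [-0.311, 1.564, -0.383]
force: [2.6, 4.2, 0.0]
grip_width: 0.0118
swing 24.26 rad 0.1151
Frad -2.73 Ftan(ccw) -4.09
t 9.0 tcp [0.4972 0.0438 0.0818] jaw dir deg 85.9 tilt 0.38 w 0.0118 F [2.57 4.19 0.05] q6 -1.48
mm tool: [0. 0. 0.]
26 [ 0.3 -3.5  0.5]
28 [ 0.3 -7.4  1.2]
30 [  0.3 -11.4   1.9]
32 [  0.4 -15.3   2.8]
34 [  0.4 -19.1   3.9]
36 [  0.4 -23.    5.1]
```

```bash
python3 -m handwheel '[[[0,-3.5,0.5],0,1],[[0,-9.4,1.5],0,1],[[0,-15.3,2.8],0,1],[[0,-23,5.1],0,1],[[0,-23,5.1],0,1]]' 40
python3 arc.py .0815 38 40 41 42 43
python3 - <<'E'
from h import *
w,_=camera("wrist"); s,_=camera("side"); cv2.imwrite("pics/c7.png",np.hstack([cv2.resize(w[150:350,220:420],(400,400),interpolation=2),cv2.resize(s[195:295,260:360],(400,400),interpolation=2)]))
E
```

```text
time_s: 9.5
ee_pos: [0.5005, 0.0197, 0.0818]
eef_rot: [-0.366, 1.565, -0.438]
force: [-0.1, 4.3, 0.5]
grip_width: 0.0118
swing 36.38 rad 0.1153
Frad -0.98 Ftan(ccw) -4.2
t 9.5 tcp [0.5005 0.0197 0.0818] jaw dir deg 85.9 tilt 0.34 w 0.0118 F [-0.09  4.31  0.48] q6 -1.53
mm tool: [0. 0. 0.]
38 [ 0.3 -3.   1.3]
40 [ 0.3 -6.7  2.8]
41 [ 0.3 -8.6  3.6]
42 [  0.3 -10.4   4.4]
43 [  0.3 -12.2   5.2]
```

View pics/c7.png

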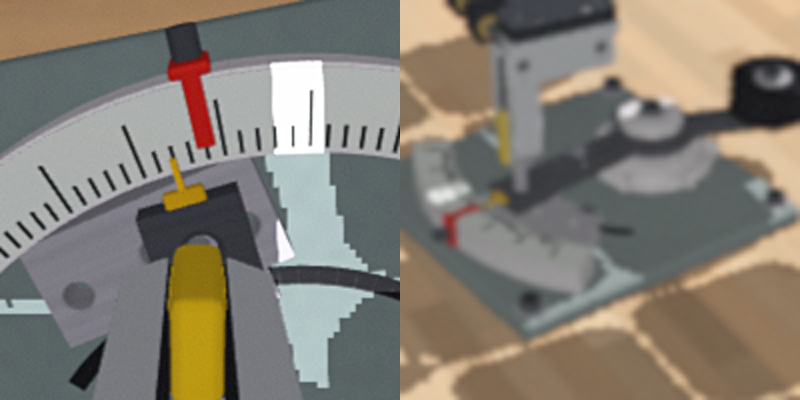

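The pointer stands at about the 36 degree mark, with the rider at about 31.5, so step 2 is met. Now on to the hole at about 43.3 degrees.

```bash
python3 -m handwheel '[[[0,-3,1.3],0,1],[[0,-6.7,2.8],0,1],[[0,-10.4,4.4],0,1],[[0.3,-12.7,5.4],0,1],[[2,-12.7,5.4],0,1]]' 40
python3 arc.py .0750 43 43.3
python3 -m handwheel '[[[1,0,0],0,1],[[2,0,0],0,1],[[3,0,0],0,1],[[4,0,0],0,1],[[4,0,0],0,1]]' 40
python3 arc.py .0720 43 43.3
```

```text
time_s: 10.1
ee_pos: [0.5047, 0.0071, 0.0798]
eef_rot: [-0.415, 1.565, -0.487]
force: [-2.8, 3.3, 1.7]
grip_width: 0.0118
swing 42.96 rad 0.1151
Frad 1.41 Ftan(ccw) -4.11
t 10.1 tcp [0.5047 0.0071 0.0798] jaw dir deg 85.9 tilt 0.31 w 0.0118 F [-2.79  3.33  1.68] q6 -1.55
mm tool: [0. 0. 0.]
43 [ 4.8 -0.   0.1]
43.3 [ 4.8 -0.6  0.4]
time_s: 10.6
ee_pos: [0.5046, 0.0072, 0.0756]
eef_rot: [-0.438, 1.566, -0.509]
force: [-2.5, 4.8, -0.7]
grip_width: 0.0118
swing 42.88 rad 0.1152
Frad 0.59 Ftan(ccw) -5.36
t 10.6 tcp [0.5046 0.0072 0.0756] jaw dir deg 85.9 tilt 0.3 w 0.0118 F [-2.47  4.79 -0.71] q6 -1.55
mm tool: [0. 0. 0.]
43 [ 3.6 -0.1  0.2]
43.3 [ 3.6 -0.7  0.5]
```

The foot is at about 28.6 mm with no upward force, so it has entered the hole. I'll keep going down gently.

```bash
python3 -m handwheel '[[[0,-0.5,0.4],0,1],[[1,-0.5,0.4],0,1],[[2,-0.5,0.4],0,1],[[3,-0.5,0.4],0,1],[[3.5,-0.5,0.4],0,1]]' 40
python3 arc.py .065 43 43.3
```

```text
time_s: 11.1
ee_pos: [0.5049, 0.0067, 0.072]
eef_rot: [-0.463, 1.566, -0.535]
force: [-4.2, 3.8, 1.0]
grip_width: 0.0114
swing 43.16 rad 0.1151
Frad 2.51 Ftan(ccw) -5.1
t 11.1 tcp [0.5049 0.0067 0.072 ] jaw dir deg 85.9 tilt 0.28 w 0.0114 F [-4.18  3.85  0.97] q6 -1.56
mm tool: [0. 0. 0.]
43 [ 7.   0.4 -0.1]
43.3 [ 7.  -0.2  0.2]
```

```bash
python3 -m handwheel '[[[1.2,0,-0.3],0,1],[[2.4,0,-0.3],0,1],[[3.6,0,-0.3],0,1],[[4.8,0,-0.3],0,1],[[6,0,-0.3],0,1]]' 40
python3 arc.py .064 43 43.3
```

```text
time_s: 11.6
ee_pos: [0.5046, 0.0068, 0.0659]
eef_rot: [-0.455, 1.566, -0.527]
force: [-1.7, 4.3, 2.8]
grip_width: 0.0116
swing 43.11 rad 0.1153
Frad 0.02 Ftan(ccw) -4.65
t 11.6 tcp [0.5046 0.0068 0.0659] jaw dir deg 85.9 tilt 0.29 w 0.0116 F [-1.7   4.33  2.79] q6 -1.56
mm tool: [0. 0. 0.]
43 [1.9 0.3 0.2]
43.3 [ 1.9 -0.2  0.4]
```

```bash
python3 -m handwheel '[[[0.7,0,0],0,1],[[1.4,0,0],0,1],[[2,0,0],0,1],[[2.4,0,0],0,1],[[2.4,0,0],0,1]]' 40
python3 arc.py .064 43 43.3
```

```text
time_s: 12.1
ee_pos: [0.5048, 0.0067, 0.064]
eef_rot: [-0.465, 1.565, -0.537]
force: [-4.8, 3.7, 7.7]
grip_width: 0.0114
swing 43.19 rad 0.1152
Frad 3.11 Ftan(ccw) -5.21
t 12.1 tcp [0.5048 0.0067 0.064 ] jaw dir deg 85.9 tilt 0.31 w 0.0114 F [-4.79  3.74  7.67] q6 -1.56
mm tool: [0. 0. 0.]
43 [-0.   0.4  0. ]
43.3 [-0.  -0.1  0.3]
```

The collar is seated (Fz is 7.7 N at the expected height). I'll let the hole take the spring load, then open the jaws.

```bash
python3 -m handwheel '[[[-0.5,0.4,-0.2],0,1],[[-0.5,0.8,-0.4],0,1],[[-0.5,0.8,-0.4],0,1],[[-0.5,0.8,-0.4],0,1],[[-0.5,0.8,-0.4],0,1]]' 40
python3 arc.py .064 43
python3 -m handwheel '[[[0,0,0],0,0.6],[[0,0,0],0,0.5],[[0,0,0],0,0.4],[[0,0,0],0,0.3],[[0,0,0],0,0.3]]' 40
python3 arc.py .064 43
```

```text
time_s: 12.6
ee_pos: [0.5043, 0.0075, 0.0643]
eef_rot: [-0.492, 1.566, -0.563]
force: [-2.3, 4.5, -0.2]
grip_width: 0.0116
swing 42.7 rad 0.1153
Frad 0.56 Ftan(ccw) -5.02
t 12.6 tcp [0.5043 0.0075 0.0643] jaw dir deg 85.9 tilt 0.29 w 0.0116 F [-2.3   4.5  -0.18] q6 -1.55
mm tool: [0. 0. 0.]
43 [ 0.4 -0.4  0.6]
time_s: 13.1
ee_pos: [0.5043, 0.0074, 0.0644]
eef_rot: [-0.497, 1.566, -0.569]
force: [0.2, 0.2, 0.1]
grip_width: 0.0329
swing 42.76 rad 0.1153
Frad -0.24 Ftan(ccw) -0.08
t 13.1 tcp [0.5043 0.0074 0.0644] jaw dir deg 85.9 tilt 0.3 w 0.0329 F [0.19 0.16 0.11] q6 -1.55
mm tool: [0. 0. 0.]
43 [ 0.4 -0.3  0.5]
```

Released, and the force reads zero. I'll retreat upward and check.

```bash
python3 -m handwheel '[[[-10,0,0],0,0.3],[[-30,0,0],0,0.3],[[-60,0,0],0,0.3],[[-100,0,-30],0,0.3],[[-120,0,-60],0,0.3]]' 40
python3 - <<'E'
from h import *
to(.5,0,.1)
i=camera_info("wrist"); w,d=camera("wrist"); s,_=camera("side"); cv2.imwrite("pics/c8.png",np.hstack([cv2.resize(w[180:420,200:440],(400,400),interpolation=2),cv2.resize(s[195:295,260:360],(400,400),interpolation=2)]))
m=cv2.inRange(cv2.cvtColor(w,cv2.COLOR_BGR2HSV),(20,130,120),(34,255,255)); k,l,st,c=cv2.connectedComponentsWithStats(m)
for j in range(1,k):
    if st[j,4]>40:
        ys,xs=np.where(l==j); P=np.array([pt(i,d,x,y) for x,y in zip(xs,ys)]); print(st[j],np.median(P,0).round(4),np.percentile(P[:,2],[5,50,90,97]).round(4))
E
```

```text
time_s: 13.6
ee_pos: [0.444, 0.012, 0.1872]
eef_rot: [-0.303, 1.562, -0.375]
force: [0.4, 0.7, 0.7]
grip_width: 0.0328
t 13.6 tcp [0.444  0.012  0.1872] jaw dir deg 85.9 tilt 0.48 w 0.0328 F [0.37 0.67 0.7 ] q6 -1.55
mm tool: [87.7 -7.7 56.1]
[307 262  13  18  95] [0.486  0.0026 0.0402] [0.0282 0.0402 0.0414 0.042 ]
[313 283  16  45 670] [0.4954 0.0097 0.0806] [0.0522 0.0806 0.0823 0.0829]
[226 389   8  67 262] [ 0.4147 -0.0031  0.2893] [0.2851 0.2893 0.2906 0.2911]
[403 390   9  66 281] [0.4173 0.0319 0.2892] [0.2852 0.2892 0.2904 0.2909]
```

View pics/c8.png

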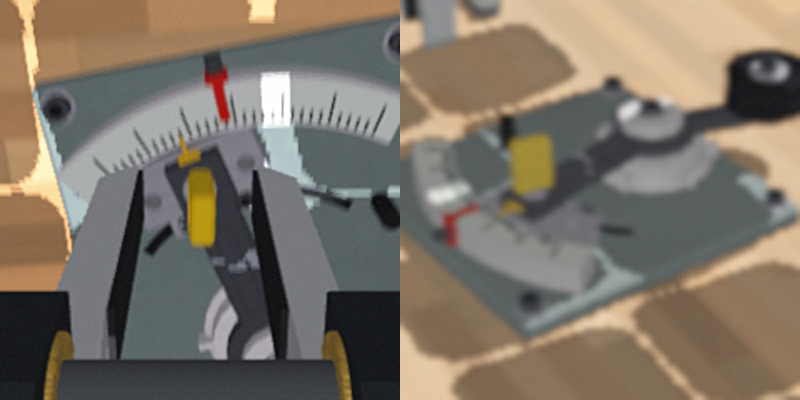

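The pin stands home with its handle top at about 82 mm (83 expected). The arm holds at about 43 degrees. One more check, for tilt and rest.

Run:
```python
from h import *
i=camera_info("wrist"); w,d=camera("wrist")
m=cv2.inRange(cv2.cvtColor(w,cv2.COLOR_BGR2HSV),(20,130,120),(34,255,255)); k,l,st,c=cv2.connectedComponentsWithStats(m)
for j in range(1,k):
    if st[j,4]>300 and st[j,1]<350:
        ys,xs=np.where(l==j); P=np.array([pt(i,d,x,y) for x,y in zip(xs,ys)]); T=P[(P[:,2]>.074)&(P[:,2]<.09)]
        A=np.c_[T[:,:2],np.ones(len(T))]; f=np.linalg.lstsq(A,T[:,2],rcond=None)[0]
        print(st[j],len(T),"top x,y",T[:,:2].min(0).round(4),T[:,:2].max(0).round(4),cv2.minAreaRect((T[:,:2]*1000).astype(np.float32)),"slope",f[:2].round(3))
        h=np.histogram(P[:,2],bins=np.arange(.04,.09,.004)); print(h[0].tolist())
to(.5,0,.1)
```

```text
[312 285  17  45 675] 496 top x,y [0.4901 0.0027] [0.5163 0.016 ] ((503.119873046875, 9.428460121154785), (11.921358108520508, 25.9379940032959), 85.7696533203125) slope [0.102 0.117]
[1, 0, 12, 25, 33, 28, 30, 33, 51, 64, 396, 0]
t 13.75 tcp [0.444  0.0121 0.1861] jaw dir deg 85.9 tilt 0.51 w 0.0331 F [-0.18 -0.46 -1.18] q6 -1.55
mm tool: [86.6 -7.8 56. ]
```

```bash
python3 -c "
from station import *
print(hand_in())"
```

```text
the job is handed in; nothing more can be done
None
```

The locking pin is seated in the first hole beyond the red rider, the arm stays pinned back with the gripper clear, and I handed the job in at about 13.8 s; no verdict came back.

- **Steps:** I took the pin from the stand and put it in the resting eye about 8 mm deep, after a 1 mm correction when I felt the rim. I swung the arm past the rider (at about 31.5°), paused at about 36°, then lowered the pin into the hole at about 43.2°. I let the hole take the spring load before opening the jaws.
- **Forces:** Readings stayed below about 10 N. Pressing the collar home gave 7.7 N upward, and after release the force was about zero.
- **Last checks:** The handle top stood about 82 mm above the bench, against 83 mm for fully home. The pointer was about 11.5° past the rider, inside the 13.5° limit.
- **Disagreements:** The two tilt estimates differ. The position of the handle top gives about 0.05 rad. The slope of the depth readings on the top face gives about 0.15 rad, probably because side-face pixels got into it. Both are under 0.2 rad. I did not measure the bystanders; no move went near them.

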